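Turn the back-to-front bolt tray round in its sleeve

TASK

On the shop counter stand two blue sleeves, each holding a tray of bolts with a red post; one tray was put in back to front, so that its plain black end looks out of the sleeve's mouth instead of its yellow label end. Slide that tray out by its red post, turn it round end for end, and slide it back into the same sleeve, fully home with the yellow end at the mouth, then let go. Leave the other sleeve's tray, which is the right way round, as it is.

Things in the scene. Friction and masses are not known exactly. Their poses are not given: they have to be found in the camera images.
- tray: The back-to-front tray: black, open, 130 (x) x 70 (y) x 28 mm, 0.15 to 0.3 kg, loose. Origin: centre of underside; +x to its yellow label end, -x to its black end. At its centre (balance point) stands a red square post, 20 x 20 mm, faces square to x and y, top 76 mm above the underside; grip it from above across either pair of faces, about 60 mm up, fingertips above the sleeve's roof.
- label_end (a point): Middle of the outer face of that tray's yellow end: 65 mm along the tray's +x from its origin, 14 mm up. At the start it is at the sleeve's closed back; it belongs at the mouth. With its origin 150 mm or more out along the sleeve's +x the tray turns freely; that stretch of counter is clear.
- sleeve: Its blue sleeve, fixed, 36 mm high. Origin: on the counter, where the tray's origin lies when home. Mouth at x = +50 mm, +x within 0.35 rad of world +x; back wall x = -66 stops the tray, so home it sticks out 15 mm. Inside 82 wide, 33 high; side guides flare to 103 apart at x = 71. Roof slot 36 wide, open at the mouth, lets the post pass. No sill: the tray slides on the counter.
- other_tray: Identical tray in an identical sleeve 0.24 to 0.41 m to the side (left or right), already the right way round: leave alone. Same origin and axes. Also on the counter, outside the working space: yellow tape roll (100 mm across, 45 high) on the left, blue carton (60 high) on the right, screwdriver beyond x = 0.75 m.

How it is judged:
On the way, in this order (a step that is already met when the one before it is completed fails the run):
1. the tray is slid right out of its sleeve (x of tray in the frame of sleeve above 0.115 m), for 0.1 s.
2. outside, it is turned so that its black end faces the sleeve (x of sleeve in the frame of tray below -0.09 m), for 0.1 s.
At the end, for the whole second after the job is handed in: The tray lies flat and at rest on the counter inside its own sleeve, within 12 mm of fully home along and across the sleeve, with its yellow label end at the mouth, released; the other tray is within 15 mm of where it started (x of tray in the frame of sleeve between -0.012 and 0.012 m and y of tray in the frame of sleeve between -0.012 and 0.012 m and x of label_end in the frame of sleeve above 0.05 m and height (world z) of tray below 0.01 m and angle between tray's own z axis and vertical below 0.17 rad and linear speed of tray below 0.02 m/s and distance of other_tray from where it was at the start of the episode below 0.015 m); the robot touches nothing.
It fails at once if the other tray is pulled or pushed from its place (distance of other_tray from where it was at the start of the episode above 0.015 m).
It also fails if it takes over 40 s, if anything falls off the work surface, if the arm or the gripper's body presses on something with over 40 N, if the wrist force passes 120 N, or if a joint passes its speed limit or range.

ROBOT

A 7-joint arm with a two-finger parallel gripper is mounted at the origin on the work surface. World frame = base frame: x ahead of the robot, y to its left, z up, the work surface at z = 0. Lengths are in m, angles in rad, forces in N, time in s.
With the tool pointing down it reaches from about 0.4 to 0.875 m from the base axis. Payload 19.3 kg.
Tool frame: the origin (TCP) lies midway between the tips of the shut fingers; the grasp point (between the pads) lies 19 mm behind it (bot.pinch_z is the distance from the TCP to the grasp point, in m); z points along the fingers, y is the direction in which the jaws open and shut (so a half turn about z gives the same grasp; the last joint's range is limited). The gripper opens to 85 mm and grips with 20 to 120 N. Pads are 22 mm wide; open, the fingers measure 114 mm over their backs; the gripper's body (76 mm by 85 mm) begins 54 mm behind the grasp point. The pads swing forward as they close: fully open they stand 13 mm farther back than shut.
Start: joints at [1.184, 0.521, -0.036, 1.599, 0.021, 1.021, -0.113], TCP at [0.195, -0.594, 0.231] pointing down, gripper open.
Joint ranges: [-2.91, 2.91], [-0.3, 2.13], [-1.5, 1.42], [0.17, 2.43], [-1.26, 4.41], [0.16, 1.93], [-2.52, 2.52]. Speed limits (rad/s): [1.89, 1.89, 2.39, 2.39, 3.01, 3.01, 3.01].

INTERFACE

Orientations are given as [roll, pitch, yaw] about the fixed x, y, z axes, in that order (R = Rz(yaw) Ry(pitch) Rx(roll)).
In Python, from workcell import bot gives the robot as it stands. The module is installed in compiled form; this text tells all that it offers.
- The arm moves only by the tool move_arm, never from a script. Its argument "moves" is text: rows parted by semicolons, each of 4 numbers parted by spaces: the shift along the tool's x, y, z in mm, then the turn about the tool's z in rad. In form: dx dy dz yaw; .... A call has exactly 10 rows; each row is the pose to reach, as a shift and turn from the pose commanded when the call began, along the tool's axes at that moment; what a row does not reach only later rows make up. A row lasts 1/12 s, in which the tool goes at most 41.7 mm and 7.16 degrees, less where a joint would pass 70% of its speed; a pose out of reach is approached as far as the arm can. A call with a gripper value outside its range is refused whole. "grip" is the opening, from 0 (shut) to 1 (fully open), set as the call begins (left out, the last holds). The fingers move at their own pace and stop on an object; "grip_force" is the grip in N (left out, the last holds). Time passes only in rows, so rows that repeat a pose let the fingers close, or fill a call up. It gives the time, the measured TCP pose, the force and the opening at its end, in the units of the state.
- bot.observe(): the state, without advancing time (a new reading comes with each control period).
- bot.grab_frame(name): name is "side" or "top" or "wrist"; returns a dict with "frame" (400x640x3 uint8, red, green, blue), "z_map" (400x640 float32, m along the optical axis (not along the pixel's ray), 0 where there is no reading), "K" (3x3 intrinsics, pixels), "dist" ([k1, k2, p1, p2, k3] as OpenCV has them; the pictures are not rectified), "eye" and "attitude" of the camera in the world. Camera axes: x right, y up, looking along -z (the intrinsics and any distortion apply to the point x, -y, -z); pixel columns grow to the right and rows downward; lengths in m; the calibration is good to about 2 mm. A picture is of the moment at which its call begins.
- bot.job_done(): hands the job in, once; it reports no verdict.
Trained networks look in a picture, given as the dict that the camera call returned (one of the last four; its "shot" number tells which), for a name from the list of things; names that differ only in an ending like _2 or _b are one class to them, and where a whole thing is asked for, a point or a joint stands for the part that bears it (a point fixed in the world has none). Each returns a list of dicts, best first, with "conf" (0 to 1); they miss things now and then, are a little off and sometimes report something else, mostly with a low value. They report only what shows in the picture. A call takes as long as a camera call.
- bot.search_frame(picture, label): "at" ([column, row] in pixels, amid what is visible of it).
- bot.pinpoint(picture, label): "at" ([column, row] in pixels: a listed point, or the origin of a listed thing).
The state is a dict: "clock": time; "qpos": joint angles; "qd": joint speeds; "joint_efforts": joint torques, N m; "position": TCP position; "tool_rot": TCP orientation; "force": force on the tool from outside, world axes, zero at the start; "moment": the same for the moment, N m; "grip_width": finger opening in m.
Only numpy, scipy, OpenCV 4.12 (cv2) and the standard library are available. Lean on these libraries where they do the work, as an engineer would, in place of code of your own. Each camera call takes 0.05 s, during which the arm holds its last target. There are 200 camera calls.

## Working session

There is one attempt and no reset: what is moved stays moved. The work goes in short steps, Python scripts to look and compute and a tool call to move; the robot and the scene stay as the last step left them, time stands still between calls to the robot, and variables do not carry over. Pictures are saved under pics/ and viewed, about 8 in all and at most 12, crops included, and the job is handed in when it is done.

Besides the shell and the picture viewer there is one more tool, called after "Call:" as a command line: name --argument value ..., lists and objects as JSON in quotes. move_arm: Moves the arm, as the interface text tells. Its arguments: {"type":"object","properties":{"moves":{"type":"string"},"grip":{"type":"number"},"grip_force":{"type":"number"}},"required":["moves"]}

```bash
mkdir -p pics; cat > h.py <<'E'
import numpy as np, cv2
from workcell import bot
from scipy.spatial.transform import Rotation as R
def pose(d):
    a=np.array(d["attitude"],float)
    return (a if a.shape==(3,3) else R.from_euler('xyz',a).as_matrix() if a.size==3 else R.from_quat(a).as_matrix()), np.array(d["eye"])
def ray(d,uv):
    p=cv2.undistortPoints(np.array([[uv]],float),np.array(d["K"]),np.array(d["dist"]))[0,0]
    return np.array([p[0],-p[1],-1.])
def px(d,uv,z=None):
    M,e=pose(d); r=M@ray(d,uv)
    if z is None: s=d["z_map"][int(round(uv[1])),int(round(uv[0]))]
    else: s=(z-e[2])/r[2]
    return e+s*r
def cloud(d):
    M,e=pose(d); h,w=d["z_map"].shape
    u,v=np.meshgrid(np.arange(w),np.arange(h))
    p=cv2.undistortPoints(np.stack([u,v],-1).reshape(-1,1,2).astype(float),np.array(d["K"]),np.array(d["dist"]))[:,0]
    r=np.c_[p[:,0],-p[:,1],-np.ones(len(p))]*d["z_map"].reshape(-1,1)
    return (r@M.T+e).reshape(h,w,3)
def save(d,n): cv2.imwrite("pics/"+n,d["frame"][...,::-1])
E
python3 - <<'E'
from h import *
s=bot.observe(); print({k:np.round(s[k],3) for k in ["clock","position","tool_rot","grip_width"]}, bot.pinch_z)
for n in ["top","side"]:
    d=bot.grab_frame(n); save(d,n+"0.png"); print(n,np.round(d["eye"],3),np.round(d["attitude"],3))
    C=cloud(d); f=d["frame"].astype(int)
    red=((f[...,0]>120)&(f[...,1]<70)&(f[...,2]<70)).astype(np.uint8)
    k,l,st,c=cv2.connectedComponentsWithStats(red)
    for i in range(1,k):
        if st[i,4]>20:
            P=C[l==i]; print("red",st[i,4],c[i].round(),np.median(P,0).round(3),P[:,2].max().round(3))
    for lab in ["tray","other_tray","label_end","sleeve"]:
        for r in bot.pinpoint(d,lab)[:3]: print(lab,np.round(r["at"]),round(r["conf"],2),px(d,r["at"],0.014 if lab=="label_end" else 0).round(3))
E
```

```text
{'clock': np.float64(0.0), 'position': array([ 0.195, -0.594,  0.231]), 'tool_rot': array([-3.14 ,  0.   ,  0.317]), 'grip_width': np.float64(0.085)} 0.0187
top [ 0.263 -0.029  0.79 ] [ 0.237 -0.004 -1.407]
red 59 [251. 165.] [0.486 0.122 0.076] 0.079
red 22 [551. 182.] [ 0.556 -0.454  0.061] 0.063
red 32 [561. 188.] [ 0.546 -0.475  0.061] 0.064
red 53 [572. 195.] [ 0.536 -0.501  0.061] 0.063
red 64 [392. 196.] [ 0.47  -0.144  0.076] 0.08
tray [255. 175.] 0.76 [0.491 0.125 0.   ]
other_tray [388. 207.] 0.9 [ 0.469 -0.153  0.   ]
label_end [251. 207.] 0.65 [0.421 0.117 0.014]
sleeve [258. 178.] 0.8 [0.485 0.117 0.   ]
side [ 0.338 -0.511  0.429] [ 0.926  0.024 -0.19 ]
tray [342. 178.] 0.72 [ 0.487  0.116 -0.   ]
other_tray [370. 284.] 0.66 [ 0.465 -0.151 -0.   ]
label_end [308. 178.] 0.85 [0.421 0.113 0.014]
sleeve [339. 179.] 0.84 [0.481 0.116 0.   ]
```

View pics/top0.png

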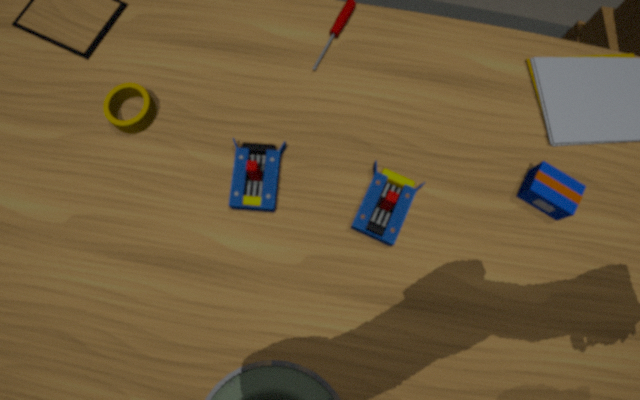

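View pics/side0.png

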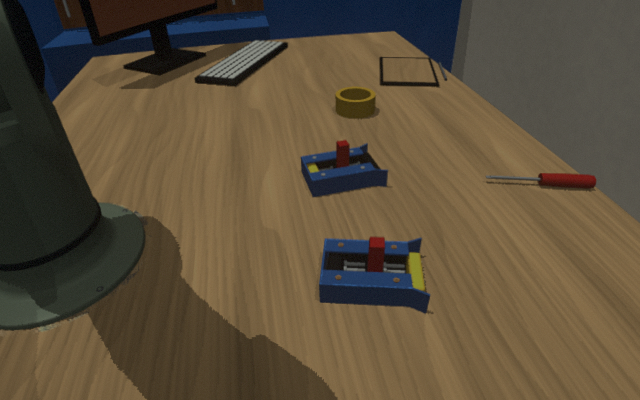

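The left sleeve, with its post at (251,165) in the top view, has black at the mouth and yellow at the back, so that is the tray to turn. The right one at (392,196) has yellow at the mouth. Next I'll fit the left sleeve's pose.

```bash
python3 - <<'E'
from h import *
d=bot.grab_frame("top"); C=cloud(d); f=d["frame"].astype(int)
X=C[...,0];Y=C[...,1]
for c in [(0.484,0.12),(0.47,-0.147)]:
    near=(np.hypot(X-c[0],Y-c[1])<0.11)
    roof=near&(abs(C[...,2]-0.036)<0.006)&(f[...,2]>f[...,0]+40)
    ys,xs=np.nonzero(roof); P=np.array([px(d,(x,y),0.036)[:2] for x,y in zip(xs,ys)])
    print(cv2.minAreaRect((P*1000).astype(np.float32)), P.mean(0).round(4), len(P))
    # side edges by PCA on roof part excluding the flares
    red=near&(C[...,2]>0.068); ys,xs=np.nonzero(red)
    print("post",np.mean([px(d,(x,y),0.076) for x,y in zip(xs,ys)],0).round(4))
    yl=near&(f[...,0]>130)&(f[...,1]>130)&(f[...,2]<80); ys,xs=np.nonzero(yl)
    print("yellow",np.mean([px(d,(x,y),0.028) for x,y in zip(xs,ys)],0).round(4))
E
```

```text
((481.41278076171875, 116.39999389648438), (130.79934692382812, 93.53277587890625), 5.209605693817139) [0.4744 0.1186] 1438
post [0.4849 0.1203 0.076 ]
yellow [0.4311 0.1156 0.028 ]
((465.080322265625, -137.11492919921875), (93.5936508178711, 132.19784545898438), 74.08470153808594) [ 0.4551 -0.1381] 1511
post [ 0.4686 -0.1437  0.076 ]
yellow [ 0.5245 -0.1589  0.028 ]
```

Call:
move_arm --moves "320 -257 0 0.1; 320 -257 0 0.227; 320 -257 0 0.227; 320 -257 0 0.227; 320 -257 0 0.227; 320 -257 0 0.227; 320 -257 0 0.227; 320 -257 0 0.227; 320 -257 0 0.227; 320 -257 0 0.227" --grip 1

```text
clock: 1.38
position: [0.4199, -0.2475, 0.2316]
tool_rot: [3.141, -0.001, 0.091]
force: [0.7, -0.6, -0.3]
grip_width: 0.085
```

```bash
cat >> h.py <<'E'
def go(x,y,z,yaw):
    s=bot.observe(); p=np.array(s["position"]); w=s["tool_rot"]; M=R.from_euler('xyz',w).as_matrix()
    dyaw=(yaw-w[2]+np.pi)%(2*np.pi)-np.pi
    print("t",round(s["clock"],2),"pos",p.round(4),"rot",np.round(w,3),"q",np.round(s["qpos"],2),"F",np.round(s["force"],1),"w",round(s["grip_width"],4),"-> move",(M.T@(np.array([x,y,z])-p)*1000).round(1),"yaw",round(-dyaw,3))
E
python3 -c "
from h import *; go(.486,.120,.2,.09)"
```

```text
t 1.38 pos [ 0.4199 -0.2475  0.2316] rot [ 3.141e+00 -1.000e-03  9.100e-02] q [ 0.51  0.3  -0.12  1.95  0.05  0.89 -1.11] F [ 0.7 -0.6 -0.3] w 0.085 -> move [  99.2 -360.    31.6] yaw 0.001
```

Call:
move_arm --moves "99 -360 31 0; 99 -360 31 0; 99 -360 31 0; 99 -360 31 0; 99 -360 31 0; 99 -360 31 0; 99 -360 31 0; 99 -360 31 0; 99 -360 31 0; 99 -360 31 0"

```text
clock: 2.22
position: [0.4852, 0.1256, 0.2]
tool_rot: [-3.138, -0.001, 0.098]
force: [-1.1, 1.1, -0.1]
grip_width: 0.0854
```

```bash
python3 - <<'E'
from h import *
go(.485,.120,.045,.09)
d=bot.grab_frame("wrist"); save(d,"w1.png"); C=cloud(d); f=d["frame"].astype(int)
X=C[...,0];Y=C[...,1]
m=(C[...,2]>.066)&(C[...,2]<.085)&(np.hypot(X-.485,Y-.12)<.04)
ys,xs=np.nonzero(m); P=np.array([px(d,(x,y),.076)[:2] for x,y in zip(xs,ys)])
if len(P): print("post",len(P),cv2.minAreaRect((P*1000).astype(np.float32)))
m=(abs(C[...,2]-.036)<.004)&(np.hypot(X-.485,Y-.12)<.12)&(f[...,2]>f[...,0]+40)
ys,xs=np.nonzero(m); P=C[m][:,:2]
print("roof",len(P),cv2.minAreaRect((P*1000).astype(np.float32)))
E
```

```text
t 2.22 pos [0.4852 0.1256 0.2   ] rot [-3.138e+00 -1.000e-03  9.800e-02] q [-0.15  0.38 -0.28  1.94  0.13  0.84 -1.97] F [-1.1  1.1 -0.1] w 0.0854 -> move [ -0.9   6.1 155. ] yaw 0.008
post 423 ((489.3439025878906, 122.49385833740234), (19.98459815979004, 19.537046432495117), 5.622112274169922)
roof 4640 ((485.62139892578125, 120.01866149902344), (137.5677032470703, 102.71357727050781), 5.012172222137451)
```

View pics/w1.png

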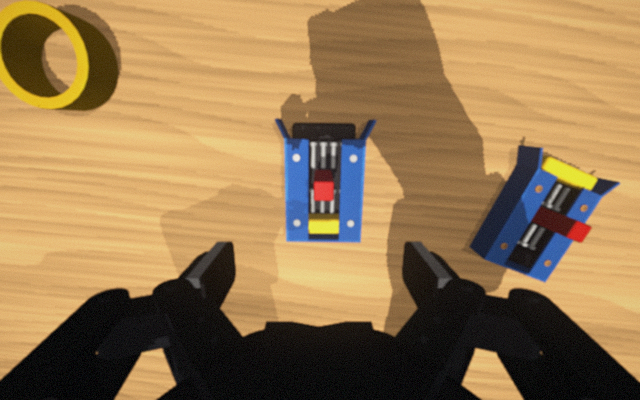

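The wrist view shows the post top at (323,191) between black at the mouth (top) and yellow at the back. The sizes agree: post 20×20 mm, sleeve about 137×103 mm. I'll descend and grip.

Call:
move_arm --moves "1 0 40 0; 1 0 80 0; 1 0 120 0; 1 0 145 0; 1 0 155 0; 1 0 155 0; 1 0 155 0; 1 0 155 0; 1 0 155 0; 1 0 155 0"

```text
clock: 3.1
position: [0.4868, 0.1176, 0.0466]
tool_rot: [-3.141, -0.002, 0.089]
force: [-0.2, 0.3, -0.1]
grip_width: 0.0854
```

```bash
python3 -c "
from h import *; go(.487,.121,.045,.093)"
```

```text
t 3.1 pos [0.4868 0.1176 0.0466] rot [-3.141e+00 -2.000e-03  8.900e-02] q [-0.21  0.62 -0.2   2.05  0.25  0.49 -2.07] F [-0.2  0.3 -0.1] w 0.0854 -> move [ 0.5 -3.4  1.6] yaw -0.004
```

Call:
move_arm --moves "0 -4 2 -0.004; 0 -4 2 -0.004; 0 -4 2 -0.004; 0 -4 2 -0.004; 0 -4 2 -0.004; 0 -4 2 -0.004; 0 -4 2 -0.004; 0 -4 2 -0.004; 0 -4 2 -0.004; 0 -4 2 -0.004" --grip 0 --grip_force 40

```text
clock: 3.93
position: [0.4857, 0.1214, 0.0433]
tool_rot: [3.142, 0.0, 0.094]
force: [-0.4, -0.2, 3.6]
grip_width: 0.0195
```

```bash
python3 -c "
from h import *; go(.487+.165,.121+.0154,.045,.093)"
```

```text
t 3.93 pos [0.4857 0.1214 0.0433] rot [3.142 0.    0.094] q [-0.22  0.63 -0.2   2.05  0.25  0.48 -2.08] F [-0.4 -0.2  3.6] w 0.0195 -> move [167.    0.7  -1.7] yaw 0.001
```

Call:
move_arm --moves "5 0 -1 0; 25 0 -1 0; 45 0 -1 0; 65 0 -1 0; 85 0 -1 0; 105 0 -1 0; 125 0 -1 0; 145 0 -1 0; 160 0 -1 0; 168 0 -1 0"

```text
clock: 4.77
position: [0.6545, 0.1371, 0.0439]
tool_rot: [-3.141, -0.0, 0.093]
force: [-0.9, -1.1, -2.1]
grip_width: 0.0192
```

```bash
python3 -c "
from h import *; go(.487+.165,.121+.0154,.045,.093)"
```

```text
t 4.77 pos [0.6545 0.1371 0.0439] rot [-3.141 -0.     0.093] q [-0.16  0.82 -0.22  1.59  0.23  0.76 -1.95] F [-0.9 -1.1 -2.1] w 0.0192 -> move [-2.6  0.5 -1.1] yaw 0.0
```

Call:
move_arm --moves "0 0 -1 -0.1; 0 0 -2 -0.2; 0 0 -2 -0.32; 0 0 -2 -0.44; 0 0 -2 -0.56; 0 0 -2 -0.68; 0 0 -2 -0.8; 0 0 -2 -0.92; 0 0 -2 -1.0; 0 0 -2 -1.05"

```text
clock: 5.6
position: [0.6525, 0.137, 0.046]
tool_rot: [-3.141, 0.0, 1.149]
force: [-0.1, 0.6, -2.5]
grip_width: 0.0194
```

Call:
move_arm --moves "0 0 0 -0.1; 0 0 0 -0.2; 0 0 0 -0.32; 0 0 0 -0.44; 0 0 0 -0.56; 0 0 0 -0.68; 0 0 0 -0.8; 0 0 0 -0.92; 0 0 0 -1.0; 0 0 0 -1.05"

```text
clock: 6.43
position: [0.6526, 0.1369, 0.046]
tool_rot: [-3.141, -0.0, 2.198]
force: [0.2, 0.9, -2.9]
grip_width: 0.0194
```

Call:
move_arm --moves "0 0 0 -0.1; 0 0 0 -0.2; 0 0 0 -0.32; 0 0 0 -0.44; 0 0 0 -0.56; 0 0 0 -0.68; 0 0 0 -0.8; 0 0 0 -0.92; 0 0 0 -1.0; 0 0 0 -1.042"

```text
clock: 7.27
position: [0.6526, 0.1368, 0.0459]
tool_rot: [-3.141, -0.001, -3.043]
force: [-0.1, 0.6, -2.7]
grip_width: 0.0191
```

```bash
python3 - <<'E'
from h import *
d=bot.grab_frame("top"); save(d,"t2.png")
d=bot.grab_frame("wrist"); save(d,"w2.png")
go(.487+.165,.121+.0154,.043,.093+np.pi)
go(.485,.120,.043,.093+np.pi)
C=cloud(d); f=d["frame"].astype(int)
m=(abs(C[...,2]-.028)<.006)&(np.hypot(C[...,0]-.652,C[...,1]-.1364)<.08)
P=C[m][:,:2]
print("tray",len(P),cv2.minAreaRect((P*1000).astype(np.float32)))
m=(abs(C[...,2]-.036)<.004)&(np.hypot(C[...,0]-.485,C[...,1]-.12)<.12)&(f[...,2]>f[...,0]+40)
P=C[m][:,:2]
if len(P): print("roof",len(P),cv2.minAreaRect((P*1000).astype(np.float32)))
a=cv2.imread("pics/t2.png")[60:260,150:450]; b=cv2.imread("pics/w2.png")
cv2.imwrite("pics/c2.png",np.vstack([cv2.resize(a,(420,280)),cv2.resize(b,(420,262))]))
E
```

```text
t 7.37 pos [0.6526 0.1369 0.0459] rot [-3.142e+00 -1.000e-03 -3.047e+00] q [ 0.24  0.99 -0.92  1.57  0.88  1.04  0.74] F [ 0.3 -0.2 -2.6] w 0.0191 -> move [ 0.7 -0.4  2.9] yaw 0.002
t 7.37 pos [0.6526 0.1369 0.0459] rot [-3.142e+00 -1.000e-03 -3.047e+00] q [ 0.24  0.99 -0.92  1.57  0.88  1.04  0.74] F [ 0.3 -0.2 -2.6] w 0.0191 -> move [168.5  -0.9   3. ] yaw 0.002
tray 7255 ((649.9452514648438, 136.897705078125), (129.62982177734375, 70.40470886230469), 5.577116966247559)
roof 2136 ((542.37939453125, 125.6562728881836), (27.198883056640625, 106.74993896484375), 4.796610355377197)
```

View pics/c2.png

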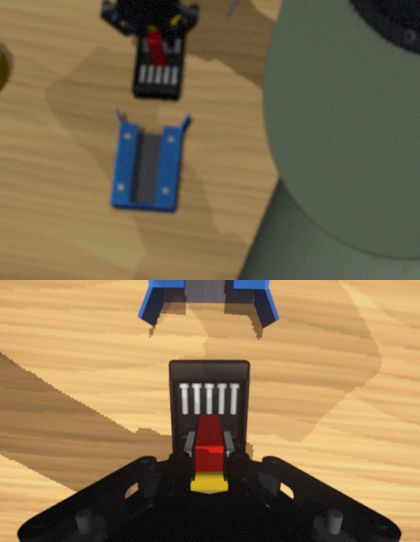

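The turn is done: the black end with its bolts (top view around (158,75)) now faces the sleeve mouth, and yellow is on the far side. The tray is in line with the mouth to about 1 mm. Sliding it in.

Call:
move_arm --moves "5 -0.5 1 0; 20 -0.5 2 0; 36 -0.5 2 0; 52 -0.5 2 0; 68 -0.5 2 0; 84 -0.5 2 0; 100 -0.5 2 0; 115 -0.5 2 0; 125 -0.5 2 0; 130 -0.5 2 0"

```text
clock: 8.2
position: [0.522, 0.1241, 0.0444]
tool_rot: [-3.141, -0.001, -3.048]
force: [0.8, 0.2, -1.9]
grip_width: 0.0195
```

```bash
python3 -c "
from h import *; go(.485,.120,.0435,.093+np.pi)"
```

```text
t 8.2 pos [0.522  0.1241 0.0444] rot [-3.141e+00 -1.000e-03 -3.048e+00] q [ 0.3   0.85 -0.93  1.93  0.92  0.86  0.53] F [ 0.8  0.2 -1.9] w 0.0195 -> move [37.3 -0.6  0.9] yaw 0.0
```

Call:
move_arm --moves "6 -0.5 1 0; 12 -0.5 1 0; 18 -0.5 1 0; 24 -0.5 1 0; 29 -0.5 1 0; 32 -0.5 1 0; 34 -0.5 1 0; 35 -0.5 1 0; 36 -0.5 1 0; 36 -0.5 1 0"

```text
clock: 9.03
position: [0.4878, 0.1206, 0.0433]
tool_rot: [3.142, 0.0, -3.048]
force: [0.9, -0.8, 3.5]
grip_width: 0.0195
```

```bash
python3 -c "
from h import *; go(.485,.120,.0435,.093+np.pi)"
```

```text
t 9.03 pos [0.4878 0.1206 0.0433] rot [ 3.142  0.    -3.048] q [ 0.31  0.82 -0.94  2.02  0.94  0.81  0.47] F [ 0.9 -0.8  3.5] w 0.0195 -> move [ 2.8 -0.4 -0.2] yaw 0.001
```

Call:
move_arm --moves "1 0 0 0; 2 0 0 0; 2.5 0 0 0; 3 0 0 0; 3 0 0 0; 3.5 0 0 0; 3.5 0 0 0; 4 0 0 0; 4 0 0 0; 4 0 0 0"

```text
clock: 9.87
position: [0.4863, 0.1204, 0.044]
tool_rot: [3.141, 0.004, -3.048]
force: [14.7, 0.4, 0.6]
grip_width: 0.0195
```

```bash
python3 -c "
from h import *; go(.483,.120,.0435,.093+np.pi)"
```

```text
t 9.87 pos [0.4863 0.1204 0.044 ] rot [ 3.141  0.004 -3.048] q [ 0.31  0.81 -0.94  2.02  0.95  0.81  0.46] F [14.7  0.4  0.6] w 0.0195 -> move [ 3.3 -0.1  0.5] yaw 0.0
```

There is contact with the back wall (15 N), and it stopped where the post stood at the start (x = 0.486). I'll ease off, open and rise.

Call:
move_arm --moves "-2 0 0 0; -2.5 0 0 0; -2.5 0 0 0; -2.5 0 0 0; -2.5 0 0 0; -2.5 0 0 0; -2.5 0 0 0; -2.5 0 0 0; -2.5 0 0 0; -2.5 0 0 0"

```text
clock: 10.7
position: [0.4867, 0.1204, 0.0434]
tool_rot: [-3.141, 0.001, -3.048]
force: [5.8, -1.8, 1.1]
grip_width: 0.0192
```

Call:
move_arm --moves "0 0 0 0; 0 0 0 0; 0 0 0 0; 0 0 0 0; 0 0 0 0; 0 0 0 0; 0 0 0 0; 0 0 0 0; 0 0 0 0; 0 0 0 0" --grip 1

```text
clock: 11.53
position: [0.4863, 0.1205, 0.0433]
tool_rot: [-3.142, 0.0, -3.047]
force: [0.5, 0.2, -0.6]
grip_width: 0.0848
```

Call:
move_arm --moves "0 0 -10 0; 0 0 -30 0; 0 0 -60 0; 0 0 -90 0; 0 0 -120 0; 0 0 -150 0; 0 0 -155 0; 0 0 -155 0; 0 0 -155 0; 0 0 -155 0"

```text
clock: 12.37
position: [0.4858, 0.1202, 0.1976]
tool_rot: [-3.141, -0.001, -3.047]
force: [-0.2, 0.9, -0.5]
grip_width: 0.0855
```

```bash
python3 - <<'E'
from h import *
d=bot.grab_frame("wrist"); save(d,"w3.png")
d2=bot.grab_frame("side"); save(d2,"s3.png")
go(.487,.12,.2,.093+np.pi)
C=cloud(d); f=d["frame"].astype(int)
D=np.hypot(C[...,0]-.485,C[...,1]-.12)
P=[px(d,(x,y),.076)[:2] for y,x in zip(*np.nonzero((C[...,2]>.066)&(C[...,2]<.085)&(D<.04)))]
print("post",len(P),cv2.minAreaRect((np.array(P)*1000).astype(np.float32)))
m=(abs(C[...,2]-.036)<.004)&(D<.12)&(f[...,2]>f[...,0]+40)
print("roof",cv2.minAreaRect((C[m][:,:2]*1000).astype(np.float32)))
m=(f[...,0]>130)&(f[...,1]>120)&(f[...,2]<80)&(D<.11)
print("yellow",np.median(C[m],0).round(3))
a=cv2.imread("pics/w3.png"); b=cv2.imread("pics/s3.png")
cv2.imwrite("pics/c3.png",np.vstack([cv2.resize(a,(440,275)),cv2.resize(b,(440,275))]))
E
```

```text
t 12.47 pos [0.4858 0.1204 0.1975] rot [ 3.142e+00 -1.000e-03 -3.047e+00] q [ 0.46  0.61 -1.15  1.92  0.65  1.05  0.69] F [-0.4  0.8  0.4] w 0.0857 -> move [-1.1 -0.5 -2.5] yaw 0.002
post 424 ((482.5826416015625, 120.33185577392578), (20.858022689819336, 18.52840805053711), 5.370044231414795)
roof ((485.32269287109375, 120.47307586669922), (136.36732482910156, 103.28644561767578), 4.994625091552734)
yellow [0.54  0.125 0.027]
```

View pics/c3.png

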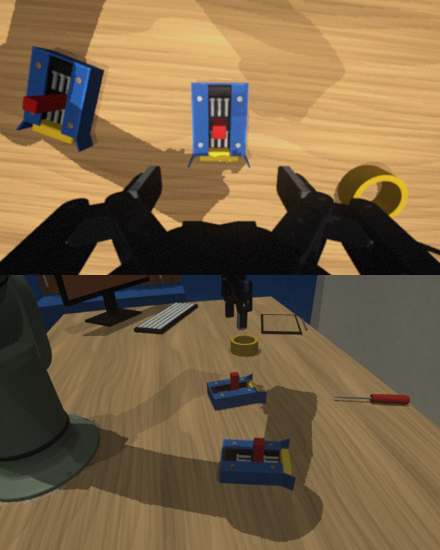

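The yellow end is at the mouth (wrist crop (217,156)), the post is centred on the sleeve, the gripper is clear and the other tray is undisturbed. Handing in.

```bash
python3 -c "
from workcell import bot; print(bot.job_done())"
```

```text
the job is handed in; nothing more can be done
None
```

I slid the left sleeve's back-to-front tray out by its post and turned it half a turn outside. I then slid it back until it met the back wall (about 15 N), eased off, let go and rose clear. The job was handed in at about 12.5 s on the robot's clock, well inside the 40 s limit.

The last checks before handing in:
- **Fit:** the wrist camera put the post at (0.483, 0.120) and the sleeve's origin at about (0.483, 0.120), so the tray is home to within about 2 mm.
- **Way round:** the yellow end shows at the mouth in both the wrist and side pictures.
- **Release:** the gripper was fully open, about 12 cm above the post, with the force reading near zero.
- **Other tray:** it looks unmoved in the pictures. I did not measure its position again.

The two wrist measurements of the post at home, taken before and after from opposite sides, differ by about 7 mm in x (0.489 and 0.483). The arm's own readings at both grips agreed to about 1 mm, so I put that difference down mostly to camera calibration.

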